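# Level the bench-top griddle with the spirit level

### The arm

A 7-joint arm with a two-finger parallel gripper is mounted at the origin on the work surface. World frame = base frame: x ahead of the robot, y to its left, z up, the work surface at z = 0. Lengths are in m, angles in rad, forces in N, time in s.
With the tool pointing down it reaches from about 0.425 to 0.925 m from the base axis. Payload 6.8 kg.
Tool frame: the origin (TCP) lies at the very end of the fingers, on their centre line; the grasp point (between the pads) lies 19 mm behind it; y points along the fingers, z is the direction in which the jaws open and shut, and the axes are right-handed (so a half turn about y gives the same grasp; the last joint's range is limited). The gripper opens to 85 mm and grips with 20 to 120 N. Pads are 22 mm wide; open, the fingers measure 114 mm over their backs; the gripper's body (76 mm by 85 mm) begins 54 mm behind the grasp point. The pads swing forward as they close: fully open they stand 13 mm farther back than shut.
Start: joints at [1.098, 0.477, 0.022, 1.555, -0.011, 1.109, -0.083], TCP at [0.241, -0.631, 0.231] pointing down, gripper open.
Joint ranges: [-2.96, 2.96], [-0.34, 2.1], [-1.41, 1.46], [0.24, 2.44], [-1.37, 4.51], [0.17, 1.92], [-2.96, 2.96]. Speed limits (rad/s): [2.39, 2.39, 3.14, 3.14, 3.14, 3.14, 3.14].

### API

Orientations are given as a rotation vector (axis times angle).
In Python, from bench import r gives the robot as it stands.
- The arm moves only by the tool drive_tool, never from a script. Its argument "series" is a list of rows, each a list of 7 numbers: the shift along the tool's x, y, z in mm, then the turn, a rotation vector about the tool's x, y, z in degrees, then the finger opening in mm, from 0 to 85.4. In form: [[tx, ty, tz, wx, wy, wz, grip], ...]. A call has 1 to 5 rows; each row is the pose to reach, as a shift and turn from the pose measured when the call began, along the tool's axes at that moment; what a row does not reach only later rows make up. A row lasts 1/10 s, in which the tool goes at most 50 mm and 8.59 degrees, less where a joint would pass 70% of its speed; a pose out of reach is approached as far as the arm can. A call with a gripper value outside its range is refused whole. The fingers move at their own pace and stop on an object; "squeeze" is the grip in N (left out, the last holds). Time passes only in rows, so rows that repeat a pose let the fingers close. It gives the time, the measured TCP pose, the force and the opening at its end, in the units of the state.
- r.get_obs(): the state, without advancing time (a new reading comes with each control period).
- r.grab_frame(name): name is "scene" or "top"; returns a dict with "frame" (384x512x3 uint8, blue, green, red), "intrinsics" (3x3 intrinsics, pixels), "distortion" ([k1, k2, p1, p2, k3] as OpenCV has them; the pictures are not rectified), "rvec" (rotation vector, rad) and "tvec" (3), from world to camera coordinates, as OpenCV has them. Camera axes: x right, y down, z forward; pixel columns grow to the right and rows downward; lengths in m; the calibration is good to about 2 mm. A picture is of the moment at which its call begins. There is no depth.
- r.hand_in(): hands the job in, once; it reports no verdict.
The state is a dict: "clock": time; "joints": joint angles; "qvel": joint speeds; "tau": joint torques, N m; "tcp_pos": TCP position; "orientation": TCP orientation; "contact_force": force on the tool from outside, world axes, zero at the start; "moment": the same for the moment, N m; "grip_width": finger opening in m.
Only numpy, scipy, OpenCV 4.12 (cv2) and the standard library are available. Lean on these libraries where they do the work, as an engineer would, in place of code of your own. Each camera call takes 0.05 s, during which the arm holds its last target.

### The job

Level the bench-top griddle from end to end: pick up the yellow spirit level from the bench, lay it flat on the middle of the black plate along the plate's long side and let go of it, then turn the red hand knob of the levelling foot until the bubble comes to rest between the two black lines. Then, to prove that the griddle stays level under load, press down on top of the level near its middle with about 10 N (a one-kilogram push) and finish while still pressing, with the bubble still between the lines. Leave the bowl on its trivet, the cup and the tin where they stand.

Things in the scene. Friction and masses are not known exactly. Their poses are not given: they have to be found in the camera images.
- griddle: bench-top griddle, fixed in place. Origin on the bench under the plate's middle; x points away from the robot, y along the plate's long side. Two fixed feet under the +y end (y = +150 mm), one levelling foot with a hand knob in the middle of the -y end (y = -235 mm). At the start the levelling foot's end is 0.7 to 2 mm too low.
- plate_mid (a point): middle of the top face of the griddle's black plate, 100 mm above the bench; z is its normal, it tilts with the griddle. The plate is 260 mm (x) by 340 mm (y); 4 mm thick lips stand 11 mm above it on the far side (+x) and on both ends; the side towards the robot is open.
- knob_mid (a point): centre (half-way up) of the red round knob on the levelling screw: 48 mm across, 26 mm high, vertical axis, 65 mm beyond the plate's -y end; take it from above at any yaw. Stiff (0.12 N m), stays as left, height constant. Clockwise from above raises this end (4 mm a turn; bubble moves 4.1 mm per rad towards the knob), anticlockwise lowers it. 1 to 3 rad are needed. This point does not turn.
- level_mid (a point): centre (22 mm above the base) of the yellow spirit level: 230 mm long (x) by 24 wide (y) by 44 high (z up), about 0.42 kg, lying on its base on the bench. Plain sides to grip up to 30 mm above the base. Its middle 60 mm is an open window with the green vial; the end blocks beyond (30 to 115 mm from the middle) have flat tops 44 mm above the base.
- bubble (a joint): place of the white bubble's middle along the level's x axis (m): 0 = centred, positive towards its +x end, stops at +-0.0135. The 12 mm long bubble drifts to the higher end, 2.5 mm per milliradian, and settles in about 1.5 s. The black lines are 8 mm either side of the middle: it is between them within +-0.002.
- bowl: orange plastic bowl, 136 mm across, 60 mm high, standing on the trivet; origin at its underside. Leave alone.
- trivet: slatted wooden trivet, 140 x 140 x 16 mm, origin at its underside. Leave alone.
- cup: white ceramic cup, 76 mm across, 85 mm high, origin at its underside. Leave alone.
- tin: small tin with clip-on lid, 74 mm across, 55 mm high, origin at its underside. Leave alone.
There are look-alikes about, which are no part of the job. Several things look just like the part that bears level_mid: the one meant starts nearest to the robot's base.

How it is judged:
On the way, in this order (a step that is already met when the one before it is completed fails the run):
1. the level lies flat on the plate along its long side, let go (angle between the x axis of level_mid and the y axis of griddle, either way round below 0.2 rad and angle between level_mid's own z axis and vertical below 0.03 rad and x of level_mid in the frame of plate_mid between -0.09 and 0.09 m and z of level_mid in the frame of plate_mid between 0.018 and 0.026 m and contact force between the fingers and level below 0.1 N), for 0.2 s.
2. the foot is turned until the bubble rests between the lines on the level lying untouched on the plate (value of joint bubble between -0.002 and 0.002 m and angle between plate_mid's own z axis and vertical below 0.001 rad and contact force between the fingers and level below 0.1 N and z of level_mid in the frame of plate_mid below 0.026 m), for 0.4 s.
At the end, for the whole second after the job is handed in: The fingers still press the level (over 3 N); it bears on the plate with 8 to 32 N, its weight included, lies flat along the long side (0.2 rad, within 90 mm of the middle line); the bubble is within 2 mm of centre; the plate is level within 1 mrad (contact force between level and griddle between 8 and 32 N and contact force between the fingers and level above 3 N and value of joint bubble between -0.002 and 0.002 m and angle between plate_mid's own z axis and vertical below 0.001 rad and angle between the x axis of level_mid and the y axis of griddle, either way round below 0.2 rad and angle between level_mid's own z axis and vertical below 0.03 rad and x of level_mid in the frame of plate_mid between -0.09 and 0.09 m and z of level_mid in the frame of plate_mid between 0.018 and 0.026 m); the arm keeps its last pose, push and grip.
It fails at once if a bystander is moved by more than 20 mm (distance of any of bowl, trivet, cup, tin from where it was at the start of the episode above 0.02 m).
It also fails if it takes over 70 s, if anything falls off the work surface, if the arm or the gripper's body presses on something with over 40 N, if the wrist force passes 120 N, or if a joint passes its speed limit or range.

## Working session

There is one attempt and no reset: what is moved stays moved. The work goes in short steps, Python scripts to look and compute and a tool call to move; the robot and the scene stay as the last step left them, time stands still between calls to the robot, and variables do not carry over. Pictures are saved under pics/ and viewed, and the job is handed in when it is done.

Besides the shell and the picture viewer there is one more tool, called after "Call:" as a command line: name --pt "numbers of a row" for each row, then --argument value for the rest. drive_tool: Moves the arm, as the interface text tells. Its arguments: {"type":"object","properties":{"series":{"type":"array","items":{"type":"array","items":{"type":"number"}}},"squeeze":{"type":"number"}},"required":["series"]}

```bash
mkdir -p pics; ls; cat > h.py <<'E'
from bench import r
import numpy as np, cv2
from scipy.spatial.transform import Rotation as R
def grab(n,save=None):
    f=r.grab_frame(n)
    if save: cv2.imwrite('pics/'+save,f['frame'])
    return f
def ray(f,uv,z):
    K=np.array(f['intrinsics'],float);D=np.array(f['distortion'],float)
    uv=np.array(uv,float).reshape(-1,1,2)
    n=cv2.undistortPoints(uv,K,D).reshape(-1,2)
    Rm=cv2.Rodrigues(np.array(f['rvec'],float))[0];t=np.array(f['tvec'],float).reshape(3)
    C=-Rm.T@t
    d=np.c_[n,np.ones(len(n))]@Rm
    s=(z-C[2])/d[:,2]
    return C+s[:,None]*d
def proj(f,P):
    return cv2.projectPoints(np.array(P,float).reshape(-1,1,3),np.array(f['rvec'],float),np.array(f['tvec'],float),np.array(f['intrinsics'],float),np.array(f['distortion'],float))[0].reshape(-1,2)
E
python3 - <<'E'
from h import *
np.set_printoptions(precision=4,suppress=True)
o=r.get_obs();print(o)
print(R.from_rotvec(o['orientation']).as_matrix())
for n in('scene','top'):
    f=grab(n,n+'0.png');Rm=cv2.Rodrigues(np.array(f['rvec'],float))[0]
    print(n,-Rm.T@np.array(f['tvec']).ravel(),Rm, f['intrinsics'])
E
```

```text
pics
{'clock': 0.0, 'joints': array([ 1.0979,  0.4778,  0.0223,  1.5564, -0.0115,  1.1093, -0.0831]), 'qvel': array([ 0.0004, -0.0001, -0.0008,  0.0008, -0.0006, -0.0015, -0.0001]), 'tau': array([ -0.    , -59.6456,   1.6079, -28.12  ,   0.0125,   0.0094,
         0.    ]), 'tcp_pos': array([ 0.2406, -0.63  ,  0.2303]), 'orientation': array([-0.3736,  2.0244, -2.0208]), 'contact_force': array([ 0.1704, -0.0549,  0.6613]), 'moment': array([-0.0096, -0.0377, -0.0446]), 'grip_width': 0.08524781959225612}
[[-0.9342 -0.0008  0.3568]
 [-0.3568  0.0016 -0.9342]
 [ 0.0001 -1.     -0.0018]]
scene [ 1.278  -0.0814  1.37  ] [[ 0.2289  0.9734 -0.0103]
 [ 0.831  -0.2009 -0.5187]
 [-0.507   0.1102 -0.8549]] [[389.0713   0.     248.3618]
 [  0.     389.0713 190.7006]
 [  0.       0.       1.    ]]
top [0.2978 0.0875 1.5687] [[ 0.     -0.9999  0.0126]
 [-0.9874 -0.002  -0.1583]
 [ 0.1583 -0.0124 -0.9873]] [[462.4023   0.     250.1581]
 [  0.     462.4023 187.2833]
 [  0.       0.       1.    ]]
```

View pics/scene0.png

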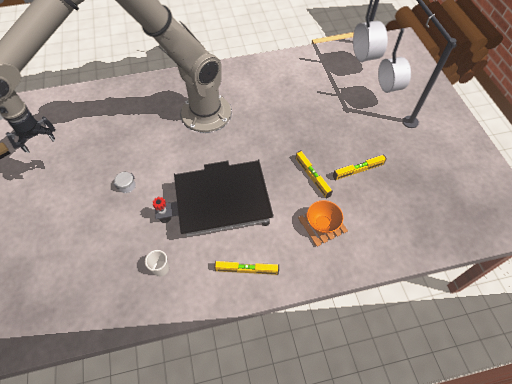

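View pics/top0.png

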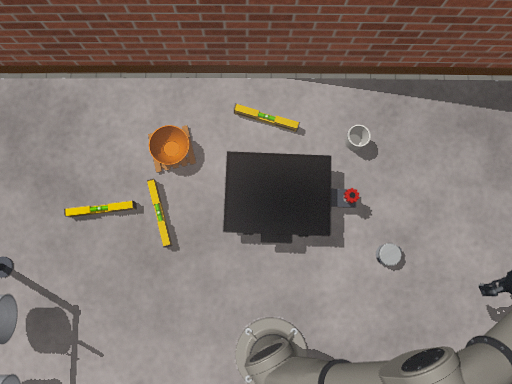

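The scene shows three yellow levels. In the top view the one at (159,213) is nearest the base at (270,350). The griddle plate spans (224–331, 152–236) and the red knob is at (351,196). Next I'll measure these.

```bash
cat > meas.py <<'E'
from h import *
np.set_printoptions(precision=4,suppress=True)
def mask(f,lo,hi):
    return cv2.inRange(cv2.cvtColor(f['frame'],cv2.COLOR_BGR2HSV),lo,hi)
def blobs(m,amin=20):
    n,l,s,c=cv2.connectedComponentsWithStats(m)
    return [(s[i],c[i],l==i) for i in range(1,n) if s[i][4]>amin]
if __name__=='__main__':
  for n in('top','scene'):
    f=grab(n)
    m=mask(f,(22,140,80),(34,255,255)); m=cv2.morphologyEx(m,cv2.MORPH_CLOSE,np.ones((13,13)))
    print(n)
    for s,c,b in blobs(m,100):
        ys,xs=np.nonzero(b); P=ray(f,np.c_[xs,ys],0.044)[:,:2]
        (cc,wh,a)=cv2.minAreaRect((P*1000).astype(np.float32))
        ev,V=np.linalg.eigh(np.cov((P-P.mean(0)).T)); 
        print('level',s,c,'mean',P.mean(0),'rect',cc,wh,a,'axis',np.degrees(np.arctan2(V[1,1],V[0,1]))%180)
    m=mask(f,(0,150,80),(6,255,255))|mask(f,(174,150,80),(180,255,255))
    for s,c,b in blobs(m,15): print('red',s,c,ray(f,c,0.08),ray(f,c,.05))
    m=mask(f,(0,0,0),(180,255,45))
    m=cv2.morphologyEx(m,cv2.MORPH_OPEN,np.ones((9,9)))
    for s,c,b in blobs(m,3000):
        ys,xs=np.nonzero(b); P=ray(f,np.c_[xs,ys],0.105)[:,:2]
        rc=cv2.minAreaRect((P*1000).astype(np.float32)); print('plate',s,c,rc)
    cv2.imwrite(f'pics/{n}_big.png',cv2.resize(f['frame'][100:300,100:420] if n=='top' else f['frame'][130:290,90:410],None,fx=2.5,fy=2.5,interpolation=cv2.INTER_CUBIC))
E
python3 meas.py
```

```text
top
level [235 104  64  24 426] [266.1808 116.0775] mean [0.7897 0.0134] rect (788.8893432617188, 14.126228332519531) (224.62701416015625, 27.19900131225586) 73.18746948242188 axis 73.17120330764595
level [147 179  23  67 469] [158.435  212.4776] mean [0.4577 0.3719] rect (459.22705078125, 372.08648681640625) (224.83139038085938, 24.735689163208008) 15.691166877746582 axis 15.714050339932271
level [ 65 201  68  15 515] [ 97.8932 208.3612] mean [0.4705 0.5732] rect (470.2747497558594, 571.1751098632812) (27.35186195373535, 224.65419006347656) 6.99000883102417 axis 97.28100631069266
red [344 188  15  15 126] [351.1905 195.0794] [[ 0.5114 -0.2614  0.08  ]] [[ 0.5157 -0.2684  0.05  ]]
scene
level [297 151  17  24 109] [305.5229 160.9908] mean [0.4063 0.3544] rect (414.5549011230469, 356.6922912597656) (123.5877914428711, 25.023284912109375) 11.89753246307373 axis 10.661221056412558
level [335 155  50  21 348] [358.454  166.5661] mean [0.485  0.5579] rect (486.1070556640625, 564.5030517578125) (42.6075553894043, 231.8077850341797) 7.276832580566406 axis 98.17626899780734
level [314 176  17  16 145] [324.3931 182.3793] mean [0.5254 0.3962] rect (520.4866943359375, 402.021728515625) (87.09416198730469, 49.75889587402344) 17.382957458496094 axis 19.496056857707714
level [216 261  62  12 443] [246.7472 266.3341] mean [0.7972 0.0117] rect (797.1279296875, 9.870140075683594) (219.53396606445312, 30.23499870300293) 73.14839172363281 axis 72.85770051090259
red [153 197  13  13 106] [159.     203.1792] [[ 0.4871 -0.2589  0.08  ]] [[ 0.4687 -0.2631  0.05  ]]
```

View pics/top_big.png

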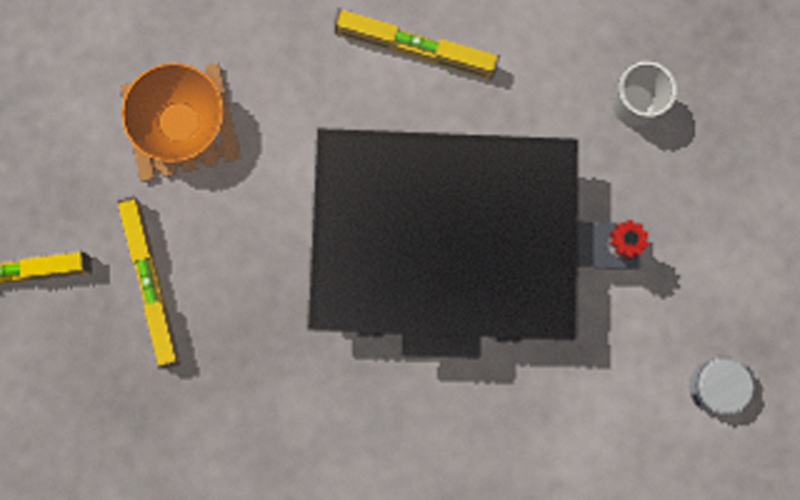

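View pics/scene_big.png

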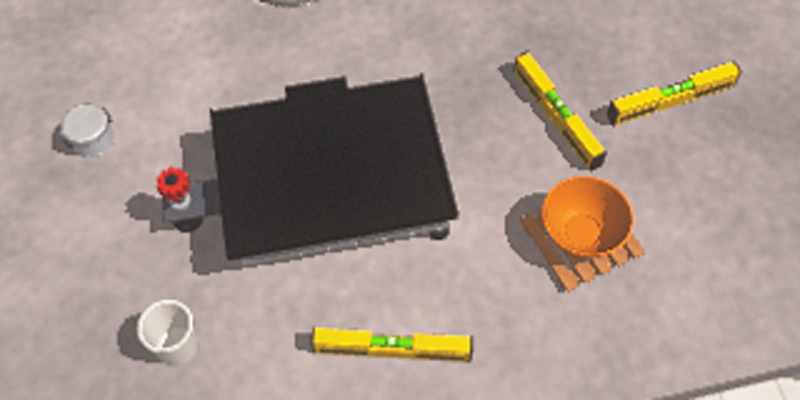

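```bash
python3 - <<'E'
from meas import *
ft=grab('top');fs=grab('scene')
def tri(a,b):
    Ps=[];u=[]
    for f,p in((ft,a),(fs,b)):
        K=f['intrinsics'];Rm=cv2.Rodrigues(np.array(f['rvec']))[0]
        Ps.append(np.c_[Rm,np.array(f['tvec']).reshape(3,1)]); u.append(cv2.undistortPoints(np.array(p,float).reshape(1,1,2),np.array(K),np.array(f['distortion'])).reshape(2,1))
    X=cv2.triangulatePoints(*Ps,*u);X=(X[:3]/X[3]).ravel();return X,proj(ft,X)-a,proj(fs,X)-b
T=lambda x,y:np.array([x/2.5+100-.3,y/2.5+100-.3]);S=lambda x,y:np.array([x/2.5+90-.3,y/2.5+130-.3])
print('knob top hub',tri(T(630,238),S(172,181)))
tc={'far+y':(T(318,129),S(457,215)),'far-y':(T(578,140),S(229,258)),'near-y':(T(576,339),S(212,113)),'near+y':(T(309,328),S(422,77))}
for k,(a,b) in tc.items(): print(k,tri(a,b), 'plane .111',ray(ft,a,.111)[0],ray(fs,b,.111)[0],'.1',ray(ft,a,.1)[0])
for k,a,b in(('vial tgt',T(148,281),S(559,104)),('end near',T(167,363),S(522,57)),('end far',T(127,201),S(601,155))): print(k,tri(a,b)[0],ray(ft,a,.044)[0],ray(fs,b,.044)[0])
print('cup',ray(ft,T(648,88),.085),'tin',ray(ft,T(727,386),.055),'bowl',ray(ft,T(173,112),.076))
E
```

```text
knob top hub (array([ 0.5063, -0.2543,  0.1192]), array([[0.1603, 0.0148]]), array([[0.1387, 0.0024]]))
far+y (array([0.6513, 0.1441, 0.1019]), array([[0.1678, 0.0337]]), array([[ 0.1515, -0.0131]])) plane .111 [0.6492 0.1443 0.111 ] [0.6557 0.142  0.111 ] .1 [0.6518 0.1448 0.1   ]
far-y (array([ 0.6391, -0.1937,  0.0973]), array([[-0.4319, -0.0519]]), array([[-0.3966,  0.0002]])) plane .111 [ 0.6357 -0.1925  0.111 ] [ 0.6463 -0.1911  0.111 ] .1 [ 0.6383 -0.1946  0.1   ]
near-y (array([ 0.38  , -0.1849,  0.0917]), array([[-0.4986, -0.0556]]), array([[-0.407 , -0.0031]])) plane .111 [ 0.3788 -0.1829  0.111 ] [ 0.394  -0.1818  0.111 ] .1 [ 0.3794 -0.1849  0.1   ]
near+y (array([0.3935, 0.1547, 0.0955]), array([[-0.1147, -0.0223]]), array([[-0.0922,  0.007 ]])) plane .111 [0.3925 0.1536 0.111 ] [0.4044 0.1522 0.111 ] .1 [0.3932 0.1541 0.1   ]
vial tgt [0.4593 0.3718 0.0369] [0.4585 0.3702 0.044 ] [0.4637 0.3697 0.044 ]
end near [0.3509 0.3429 0.0343] [0.3507 0.3421 0.044 ] [0.3575 0.339  0.044 ]
end far [0.5679 0.4051 0.0356] [0.5659 0.4017 0.044 ] [0.5724 0.4038 0.044 ]
cup [[ 0.7131 -0.2932  0.085 ]] tin [[ 0.3204 -0.3901  0.055 ]] bowl [[0.6803 0.3382 0.076 ]]
```

```bash
cat > go.py <<'E'
# usage: go.py x y z yawdeg(of tool z axis) -> row in tool frame
import sys
from h import *
def row(x,y,z,yaw):
    o=r.get_obs();M=R.from_rotvec(o['orientation']).as_matrix();p=o['tcp_pos']
    a=np.radians(yaw);Z=np.array([np.cos(a),np.sin(a),0]);Y=np.array([0,0,-1.]);X=np.cross(Y,Z)
    T=np.c_[X,Y,Z]
    d=M.T@(np.array([x,y,z])-p)*1000
    w=np.degrees(R.from_matrix(M.T@T).as_rotvec())
    return d,w,o
if __name__=='__main__':
    np.set_printoptions(precision=3,suppress=True)
    v=list(map(float,sys.argv[1:]))
    for i in range(0,len(v),4):
        d,w,o=row(*v[i:i+4]); print('row',np.round(d,1).tolist(),np.round(w,2).tolist(),'dist',round(np.linalg.norm(d)))
    Z=R.from_rotvec(o['orientation']).as_matrix()[:,2]
    print('t',o['clock'],'p',o['tcp_pos'],'yaw',np.degrees(np.arctan2(Z[1],Z[0])),'F',o['contact_force'],'g',o['grip_width'],'q',o['joints'])
E
python3 go.py .4 -.46 .25 -74.3  .55 -.3 .25 -74.3
```

```text
row [-209.6, -19.0, -102.4] [0.04, 5.2, 0.0] dist 234
row [-406.8, -18.9, -198.4] [0.04, 5.2, 0.0] dist 453
t 0.3 p [ 0.241 -0.63   0.231] yaw -69.1002636354548 F [-0.248  0.224  0.278] g 0.08510716417485364 q [ 1.098  0.477  0.022  1.556 -0.011  1.109 -0.083]
```

Call:
drive_tool --pt "-407 -19 -198 0 5.2 0 60" --pt "-407 -19 -198 0 5.2 0 60" --pt "-407 -19 -198 0 5.2 0 60" --pt "-407 -19 -198 0 5.2 0 60" --pt "-407 -19 -198 0 5.2 0 60"

```text
clock: 0.8
tcp_pos: [0.4127, -0.4467, 0.2419]
orientation: [-0.286, 2.075, -2.075]
contact_force: [1.0, 0.1, -0.4]
grip_width: 0.0601
```

```bash
python3 go.py .55 -.3 .25 -74.3 .6 .1 .25 -74.3
```

```text
row [-171.8, -8.1, -104.1] [0.02, -0.01, -0.0] dist 201
row [-328.2, -7.9, -475.7] [0.02, -0.01, -0.0] dist 578
t 0.8 p [ 0.413 -0.447  0.242] yaw -74.30625362134259 F [ 0.956  0.107 -0.377] g 0.060081574097473694 q [ 0.751  0.359 -0.037  1.708  0.014  1.075 -0.587]
```

Call:
drive_tool --pt "-328 -8 -476 0 0 0 60" --pt "-328 -8 -476 0 0 0 60" --pt "-328 -8 -476 0 0 0 60" --pt "-328 -8 -476 0 0 0 60" --pt "-328 -8 -476 0 0 0 60"

```text
clock: 1.3
tcp_pos: [0.493, -0.2099, 0.2456]
orientation: [-0.285, 2.075, -2.075]
contact_force: [1.2, 0.8, -0.2]
grip_width: 0.0599
```

```bash
python3 go.py  .6 .1 .25 -74.3 .55 .2 .25 -74.3
```

```text
row [-186.8, -4.4, -269.5] [-0.01, -0.02, -0.03] dist 328
row [-165.7, -4.4, -379.3] [-0.01, -0.02, -0.03] dist 414
t 1.3 p [ 0.493 -0.21   0.246] yaw -74.31827524101588 F [ 1.168  0.831 -0.158] g 0.05989678410543542 q [ 0.424  0.242 -0.162  1.864  0.045  1.039 -1.054]
```

Call:
drive_tool --pt "-166 -4 -379 0 0 0 60" --pt "-166 -4 -379 0 0 0 60" --pt "-166 -4 -379 0 0 0 60" --pt "-166 -4 -379 0 0 0 60" --pt "-166 -4 -379 0 0 0 60"

```text
clock: 1.8
tcp_pos: [0.5274, 0.0376, 0.2482]
orientation: [-0.284, 2.074, -2.075]
contact_force: [1.2, -0.1, 0.2]
grip_width: 0.0599
```

```bash
python3 go.py  .459 .3715 .2 -74.3
```

```text
row [-24.3, 48.1, -340.0] [-0.03, -0.04, -0.06] dist 344
t 1.8 p [0.527 0.038 0.248] yaw -74.33614892260425 F [ 1.233 -0.131  0.199] g 0.05994083298103331 q [ 0.08   0.239 -0.315  1.868  0.085  1.047 -1.567]
```

Call:
drive_tool --pt "-24 48 -340 0 0 0 60" --pt "-24 48 -340 0 0 0 60" --pt "-24 48 -340 0 0 0 60" --pt "-24 48 -340 0 0 0 60" --pt "-24 48 -340 0 0 0 60"

```text
clock: 2.3
tcp_pos: [0.4773, 0.28, 0.2133]
orientation: [-0.283, 2.074, -2.075]
contact_force: [0.7, -0.9, -0.1]
grip_width: 0.0605
```

```bash
python3 go.py  .459 .3715 .12 -74.3
```

```text
row [-6.9, 93.2, -93.1] [-0.04, -0.06, -0.1] dist 132
t 2.3 p [0.477 0.28  0.213] yaw -74.35686202288665 F [ 0.665 -0.91  -0.124] g 0.060518643157561114 q [-0.29   0.33  -0.435  1.846  0.164  0.999 -2.091]
```

Call:
drive_tool --pt "-7 93 -93 0 0 -0.1 60" --pt "-7 93 -93 0 0 -0.1 60" --pt "-7 93 -93 0 0 -0.1 60" --pt "-7 93 -93 0 0 -0.1 60" --pt "-7 93 -93 0 0 -0.1 60"

```text
clock: 2.8
tcp_pos: [0.4588, 0.3714, 0.1198]
orientation: [-0.287, 2.074, -2.077]
contact_force: [0.7, 0.6, 0.3]
grip_width: 0.0603
```

```bash
python3 go.py  .459 .3715 .006 -74.3; python3 -c "
from h import *
for n in('top','scene'):
    f=grab(n); c=proj(f,[.459,.3715,.05])[0].astype(int); i=f['frame'][max(0,c[1]-60):c[1]+60,max(0,c[0]-80):c[0]+80]
    cv2.imwrite('pics/a_'+n+'.png',cv2.resize(i,None,fx=4,fy=4,interpolation=2))
"
```

```text
row [-0.3, 113.8, -0.2] [-0.07, -0.01, 0.07] dist 114
t 2.8 p [0.459 0.371 0.12 ] yaw -74.30518725960683 F [0.668 0.639 0.285] g 0.06034508068699428 q [-0.465  0.502 -0.42   1.837  0.263  0.859 -2.31 ]
```

View pics/a_scene.png

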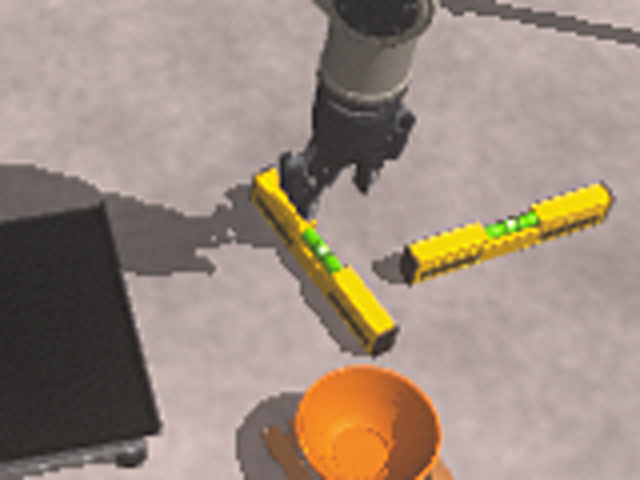

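The crop shows the gripper above the target level with a finger on each side, at about (300,190) and (365,180). The neighbouring level is clear, so I'll descend.

Call:
drive_tool --pt "0 50 0 0 0 0 60" --pt "0 90 0 0 0 0 60" --pt "0 113 0 0 0 0 60" --pt "0 113 0 0 0 0 60" --pt "0 113 0 0 0 0 60" --squeeze 50

```text
clock: 3.4
tcp_pos: [0.4618, 0.3702, 0.0095]
orientation: [-0.278, 2.076, -2.076]
contact_force: [0.7, 1.0, -0.5]
grip_width: 0.0599
```

Call:
drive_tool --pt "0 0 0 0 0 0 10" --pt "0 0 0 0 0 0 10" --pt "0 0 0 0 0 0 10" --pt "0 0 0 0 0 0 10" --pt "0 0 0 0 0 0 10" --squeeze 50

```text
clock: 3.9
tcp_pos: [0.4631, 0.3716, 0.0117]
orientation: [-0.275, 2.077, -2.072]
contact_force: [-0.7, 0.1, 8.7]
grip_width: 0.0229
```

```bash
python3 go.py  .459 .3715 .2 -74.3
```

```text
row [2.7, -188.3, -1.2] [0.06, -0.25, -0.38] dist 188
t 3.9 p [0.463 0.372 0.012] yaw -74.5507869109867 F [-0.651  0.074  8.738] g 0.022869968078093883 q [-0.513  0.653 -0.356  1.885  0.357  0.659 -2.388]
```

Call:
drive_tool --pt "0 -40 0 0 0 0 10" --pt "0 -90 0 0 0 0 10" --pt "0 -140 0 0 0 0 10" --pt "0 -180 0 0 0 0 10" --pt "0 -190 0 0 0 0 10"

```text
clock: 4.4
tcp_pos: [0.4635, 0.3728, 0.2071]
orientation: [-0.267, 2.078, -2.065]
contact_force: [-0.2, 1.2, -3.8]
grip_width: 0.0226
```

```bash
python3 go.py  .515 -.02 .2 -2.25  .55 .15 .22 -40; python3 -c "
from h import *
for n in('top','scene'):
    f=grab(n); c=proj(f,[.459,.3715,.15])[0].astype(int); i=f['frame'][max(0,c[1]-60):c[1]+60,max(0,c[0]-80):c[0]+80]
    cv2.imwrite('pics/b_'+n+'.png',cv2.resize(i,None,fx=4,fy=4,interpolation=2))
"
```

```text
row [55.0, 4.6, 392.4] [-0.3, -72.3, -0.87] dist 396
row [-24.2, -13.6, 237.8] [-0.0, -34.55, -0.87] dist 239
t 4.4 p [0.463 0.373 0.207] yaw -74.55209900795712 F [-0.205  1.172 -3.805] g 0.022592190670673126 q [-0.431  0.4   -0.454  1.766  0.208  1.008 -2.265]
```

View pics/b_scene.png

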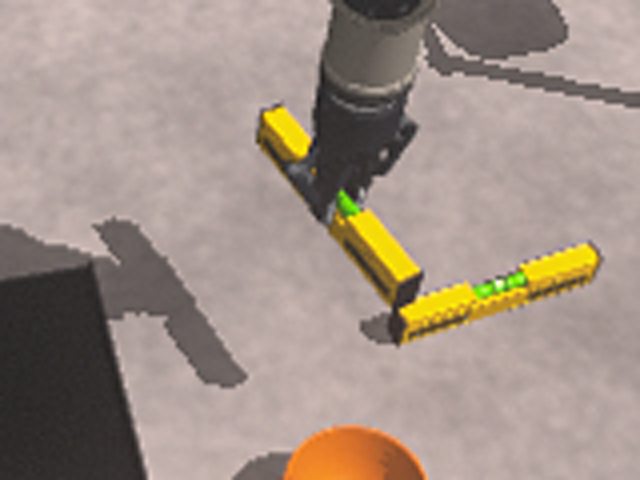

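The level is lifted: the crop shows it held by its middle, and the measured force is -3.8 N, close to its weight. Next I'll carry it to the plate while turning it.

Call:
drive_tool --pt "55 5 392 -0.3 -72.3 -0.9 10" --pt "55 5 392 -0.3 -72.3 -0.9 10" --pt "55 5 392 -0.3 -72.3 -0.9 10" --pt "55 5 392 -0.3 -72.3 -0.9 10" --pt "55 5 392 -0.3 -72.3 -0.9 10"

```text
clock: 5.0
tcp_pos: [0.4913, 0.1361, 0.196]
orientation: [-0.873, 1.635, -1.631]
contact_force: [0.3, 0.3, -3.8]
grip_width: 0.0227
```

```bash
python3 go.py  .515 -.016 .18 -2.25
```

```text
row [112.8, 16.0, 104.8] [0.29, -31.77, 0.15] dist 155
t 5.0 p [0.491 0.136 0.196] yaw -34.01730591856691 F [ 0.344  0.335 -3.832] g 0.02271053989787147 q [ 0.062  0.297 -0.536  1.95   0.183  0.948 -1.157]
```

Call:
drive_tool --pt "113 16 105 0.3 -31.8 0.1 10" --pt "113 16 105 0.3 -31.8 0.1 10" --pt "113 16 105 0.3 -31.8 0.1 10" --pt "113 16 105 0.3 -31.8 0.1 10" --pt "113 16 105 0.3 -31.8 0.1 10"

```text
clock: 5.5
tcp_pos: [0.5128, -0.0214, 0.1764]
orientation: [-1.196, 1.244, -1.239]
contact_force: [-0.0, 0.6, -5.4]
grip_width: 0.0225
```

```bash
python3 go.py  .515 -.016 .13 -2.25; python3 -c "
from h import *
for n in('top','scene'):
    f=grab(n); c=proj(f,[.515,-.02,.15])[0].astype(int); i=f['frame'][max(0,c[1]-60):c[1]+60,max(0,c[0]-80):c[0]+80]
    cv2.imwrite('pics/c_'+n+'.png',cv2.resize(i,None,fx=4,fy=4,interpolation=2))
"
```

```text
row [-5.6, 46.4, 2.2] [0.38, -0.16, 0.13] dist 47
t 5.5 p [ 0.513 -0.021  0.176] yaw -2.4061977463043647 F [-0.038  0.59  -5.387] g 0.02252491428992119 q [ 0.385  0.333 -0.559  1.959  0.221  0.916 -0.328]
```

View pics/c_scene.png

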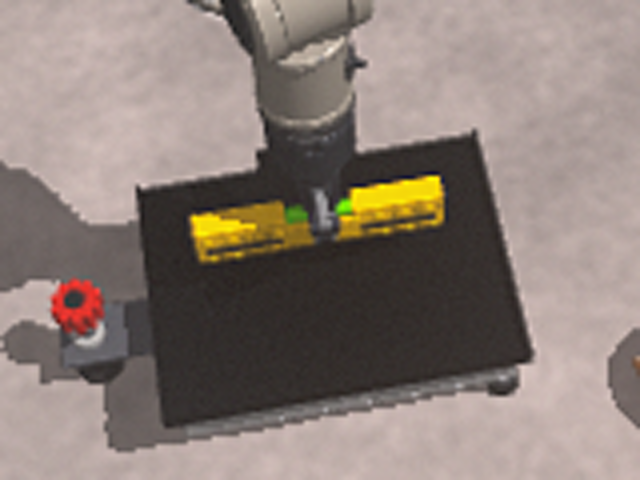

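The level is aligned along the plate and inside the lips; the red knob is at (75,305) in this crop. Lowering it now.

Call:
drive_tool --pt "-3 25 2 0.4 0 0.1 10" --pt "-5 45 2 0.4 0 0.1 10" --pt "-5 56 2 0.4 0 0.1 10" --pt "-5 59 2 0.4 0 0.1 10" --pt "-5 61 2 0.4 0 0.1 10"

```text
clock: 6.1
tcp_pos: [0.5154, -0.0109, 0.1166]
orientation: [-1.187, 1.238, -1.239]
contact_force: [-0.1, 0.6, -3.6]
grip_width: 0.023
```

Call:
drive_tool --pt "0 0 0 0 0 0 10" --pt "0 1 0 0 0 0 10"

```text
clock: 6.3
tcp_pos: [0.5161, -0.0107, 0.1165]
orientation: [-1.185, 1.237, -1.24]
contact_force: [-0.4, 0.2, -3.4]
grip_width: 0.0229
```

Call:
drive_tool --pt "0 2 0 0 0 0 10" --pt "0 4 0 0 0 0 10" --pt "0 4 0 0 0 0 10"

```text
clock: 6.6
tcp_pos: [0.5161, -0.0108, 0.1124]
orientation: [-1.185, 1.237, -1.24]
contact_force: [0.3, -0.0, -4.8]
grip_width: 0.0229
```

```bash
python3 go.py  .515 -.016 .11 -2.25
```

```text
row [5.2, 2.4, -0.9] [-0.23, -0.1, -0.11] dist 6
t 6.6 p [ 0.516 -0.011  0.112] yaw -2.3488533659013386 F [ 0.267 -0.041 -4.827] g 0.02294830535785272 q [ 0.333  0.422 -0.529  2.013  0.298  0.777 -0.412]
```

Call:
drive_tool --pt "0 1 0 0 0 0 10" --pt "0 2 0 0 0 0 10" --pt "0 2 0 0 0 0 10"

```text
clock: 6.9
tcp_pos: [0.5162, -0.0109, 0.1113]
orientation: [-1.186, 1.237, -1.241]
contact_force: [-3.2, -0.6, 6.4]
grip_width: 0.0229
```

Call:
drive_tool --pt "0 1 0 0 0 0 10" --pt "0 1 0 0 0 0 10"

```text
clock: 7.1
tcp_pos: [0.5162, -0.0109, 0.1112]
orientation: [-1.186, 1.237, -1.241]
contact_force: [-4.0, -1.0, 7.3]
grip_width: 0.023
```

Contact made. Opening the fingers.

Call:
drive_tool --pt "0 0 0 0 0 0 30" --pt "0 0 0 0 0 0 45" --pt "0 0 0 0 0 0 60" --pt "0 0 0 0 0 0 60" --pt "0 0 0 0 0 0 60"

```text
clock: 7.6
tcp_pos: [0.5163, -0.011, 0.1112]
orientation: [-1.186, 1.237, -1.241]
contact_force: [-0.4, -0.0, -0.2]
grip_width: 0.0597
```

Call:
drive_tool --pt "0 -40 0 0 0 0 60" --pt "0 -80 0 0 0 0 60" --pt "0 -120 0 0 0 0 60" --pt "0 -120 0 0 0 0 60"

```text
clock: 8.0
tcp_pos: [0.5191, -0.0104, 0.2366]
orientation: [-1.179, 1.23, -1.246]
contact_force: [0.3, 0.3, -0.3]
grip_width: 0.0601
```

```bash
python3 go.py  .506 -.255 .2 -2.25; python3 -c "
from h import *
for n in('top','scene'):
    f=grab(n); c=proj(f,[.515,-.02,.12])[0].astype(int); i=f['frame'][max(0,c[1]-60):c[1]+60,max(0,c[0]-80):c[0]+80]
    cv2.imwrite('pics/d_'+n+'.png',cv2.resize(i,None,fx=4,fy=4,interpolation=2))
"
```

```text
row [245.0, 36.3, -3.4] [-0.8, -0.14, -0.05] dist 248
t 8.0 p [ 0.519 -0.01   0.237] yaw -2.389202299266191 F [ 0.341  0.256 -0.313] g 0.06009465048218191 q [ 0.4    0.261 -0.586  1.897  0.171  1.019 -0.301]
```

View pics/d_scene.png

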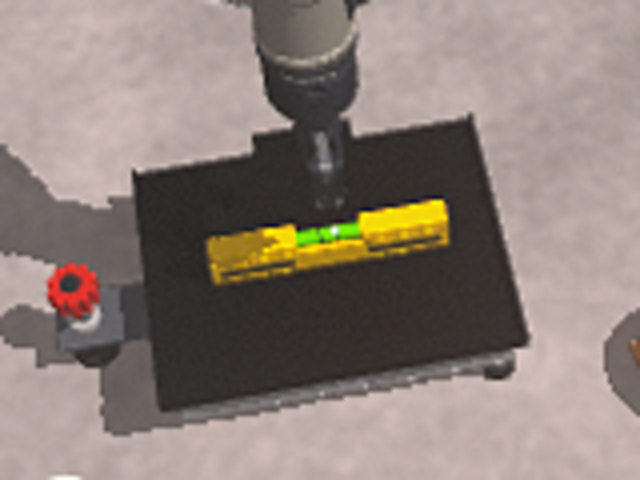

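The level lies on the plate, let go, with the bubble right of centre (towards +y, away from the knob) at (333,234). I'll set up a sub-pixel bubble measurement.

```bash
cat > bub.py <<'E'
from meas import *
def bubble(save=None,k=2):
  out={}
  for n in('top','scene'):
    fr=[grab(n) for _ in range(k)]; f=fr[0]; im=np.mean([g['frame'].astype(float) for g in fr],0)
    # warp plate-level patch at level-top height into metric image, 0.5 mm/px, long axis horizontal (+y right)
    W,H,s=300,80,0.5e-3
    c0=np.array([.516,-.015]);a=np.radians(87.75);e=np.array([np.cos(a),np.sin(a)]);g_=np.array([-e[1],e[0]])  # g_: -x
    uu,vv=np.meshgrid((np.arange(2*W)-W)*s,(np.arange(2*H)-H)*s)
    z=.100+.036
    P=np.stack([c0[0]+uu*e[0]+vv*g_[0],c0[1]+uu*e[1]+vv*g_[1],np.full_like(uu,z)],-1)
    q=proj(f,P.reshape(-1,3)).astype(np.float32).reshape(2*H,2*W,2)
    w=cv2.remap(im.astype(np.float32),q[...,0],q[...,1],cv2.INTER_CUBIC).clip(0,255)
    if save: cv2.imwrite(f'pics/{save}_{n}.png',w)
    out[n]=w
  return out
if __name__=='__main__':
  import sys
  o=bubble(sys.argv[1])
  b=np.vstack([o['top'],o['scene']]);cv2.imwrite(f'pics/{sys.argv[1]}.png',b)
E
python3 bub.py e0; python3 -c "
from h import *
print(r.get_obs()['clock'])"
```

```text
8.3[ WARN:0@2.326] global loadsave.cpp:1063 imwrite_ Unsupported depth image for selected encoder is fallbacked to CV_8U.
```

View pics/e0.png

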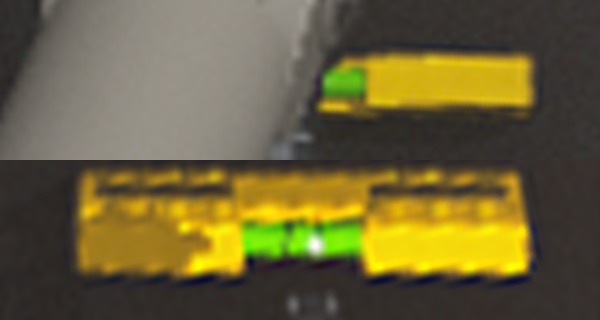

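The rectified scene view has the green window at columns 243–362 and the bubble at 316. That puts the bubble about 7 mm towards +y while still settling. Moving to the knob.

```bash
python3 go.py  .506 -.255 .2 45
```

```text
row [244.0, 29.6, 1.2] [-0.09, -47.38, -0.01] dist 246
t 8.3 p [ 0.515 -0.011  0.23 ] yaw -2.376907359167299 F [-0.318  0.059  0.973] g 0.0601509744216179 q [ 0.399  0.268 -0.584  1.905  0.172  1.016 -0.302]
```

Call:
drive_tool --pt "244 30 1 0 -47.4 0 75" --pt "244 30 1 0 -47.4 0 75" --pt "244 30 1 0 -47.4 0 75" --pt "244 30 1 0 -47.4 0 75" --pt "244 30 1 0 -47.4 0 75"

```text
clock: 8.8
tcp_pos: [0.5054, -0.2485, 0.1993]
orientation: [-1.455, 0.695, -0.695]
contact_force: [1.6, 0.0, 0.2]
grip_width: 0.0747
```

```bash
python3 go.py  .506 -.255 .16 45; python3 bub.py e1 2>/dev/null;  python3 -c "
from h import *
for n in('top','scene'):
    f=grab(n); c=proj(f,[.506,-.255,.12])[0].astype(int); i=f['frame'][max(0,c[1]-60):c[1]+60,max(0,c[0]-80):c[0]+80]
    cv2.imwrite('pics/f_'+n+'.png',cv2.resize(i,None,fx=4,fy=4,interpolation=2))
"
```

```text
row [5.5, 39.3, -3.7] [-0.08, -6.02, -0.06] dist 40
t 8.8 p [ 0.505 -0.248  0.199] yaw 38.97698476711121 F [1.581 0.015 0.229] g 0.07472566756599923 q [ 0.812  0.388 -0.584  1.829  0.249  0.999  0.806]
```

View pics/e1.png

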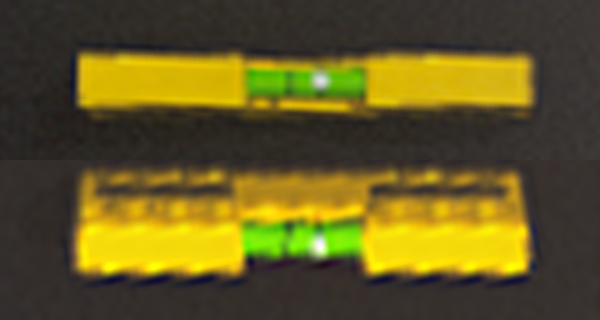

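View pics/f_scene.png

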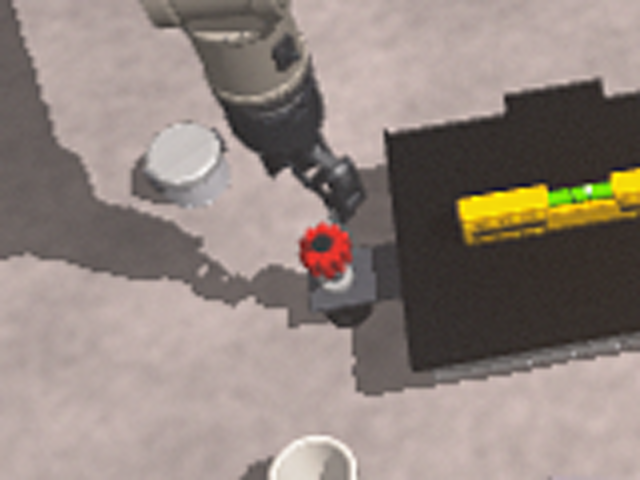

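Top view: the window midpoint is at column 305.5 and the bubble is at 320, about +7.3 mm. Scene view gives about +8.2 mm. That means about 1.85 rad clockwise. The gripper is over the knob, so I'll descend.

Call:
drive_tool --pt "6 40 -4 0 -6 0 75" --pt "6 40 -4 0 -6 0 75" --pt "6 40 -4 0 -6 0 75"

```text
clock: 9.4
tcp_pos: [0.5066, -0.251, 0.1599]
orientation: [-1.477, 0.621, -0.618]
contact_force: [0.4, -1.1, 0.6]
grip_width: 0.0752
```

```bash
python3 go.py  .506 -.255 .093 45;  python3 -c "
from h import *
for n in('top','scene'):
    f=grab(n); c=proj(f,[.506,-.255,.12])[0].astype(int); i=f['frame'][max(0,c[1]-60):c[1]+60,max(0,c[0]-80):c[0]+80]
    cv2.imwrite('pics/g_'+n+'.png',cv2.resize(i,None,fx=4,fy=4,interpolation=2))
"
```

```text
row [2.7, 66.9, -3.4] [-0.11, -0.41, -0.18] dist 67
t 9.4 p [ 0.507 -0.251  0.16 ] yaw 44.584823966968415 F [ 0.372 -1.071  0.645] g 0.07515343488921285 q [ 0.812  0.443 -0.587  1.857  0.296  0.932  0.868]
```

View pics/g_top.png

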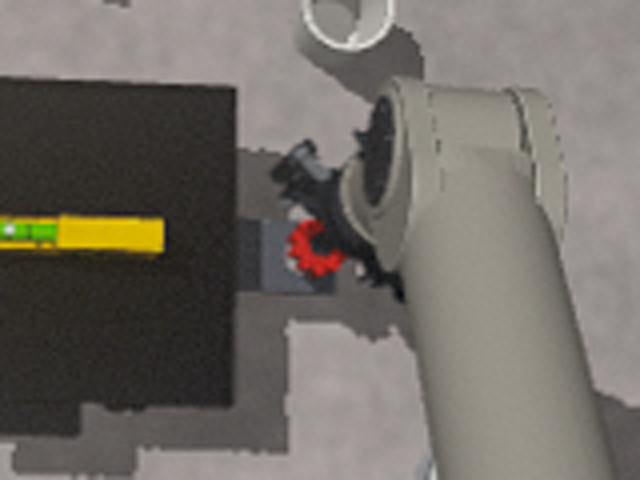

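View pics/g_scene.png

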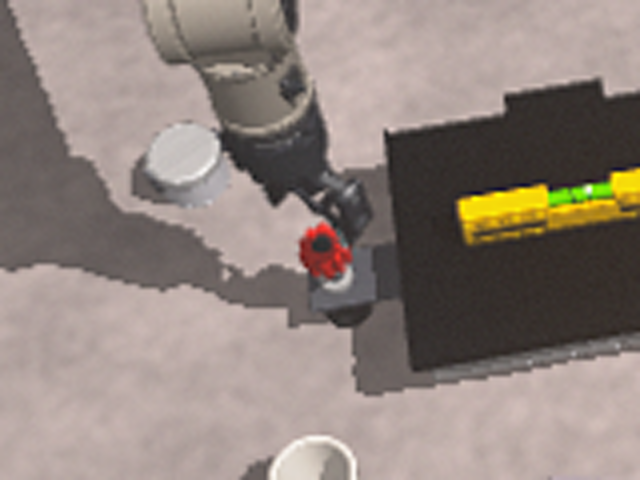

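The gripper is just above the knob, with one finger beside it on the plate side at (350,205) in the scene crop. I'll continue down while correcting the 3–4 mm offset.

Call:
drive_tool --pt "3 15 -4 0 0 0 78" --pt "3 30 -4 0 0 0 78" --pt "3 45 -4 0 0 0 78" --pt "3 45 -4 0 0 0 78"

```text
clock: 9.9
tcp_pos: [0.5053, -0.256, 0.1136]
orientation: [-1.478, 0.622, -0.617]
contact_force: [-0.7, 1.1, 0.3]
grip_width: 0.0782
```

```bash
python3 go.py  .506 -.255 .093 45
```

```text
row [-0.1, 20.6, 1.2] [-0.08, -0.41, -0.23] dist 21
t 9.9 p [ 0.505 -0.256  0.114] yaw 44.58721381427653 F [-0.732  1.133  0.349] g 0.07819502718661102 q [ 0.794  0.503 -0.559  1.889  0.343  0.849  0.838]
```

Call:
drive_tool --pt "0 12 1 0 0 0 78" --pt "0 20 1 0 0 0 78" --pt "0 20 1 0 0 0 78"

```text
clock: 10.2
tcp_pos: [0.505, -0.2547, 0.092]
orientation: [-1.478, 0.624, -0.614]
contact_force: [0.2, 0.2, -1.2]
grip_width: 0.0778
```

Call:
drive_tool --pt "0 0 0 0 0 0 40" --pt "0 0 0 0 0 0 40" --pt "0 0 0 0 0 0 40" --pt "0 0 0 0 0 0 40" --pt "0 0 0 0 0 0 40" --squeeze 40

```text
clock: 10.7
tcp_pos: [0.5066, -0.2536, 0.093]
orientation: [-1.476, 0.621, -0.615]
contact_force: [2.7, 4.5, 4.3]
grip_width: 0.0468
```

Gripped at 46.8 mm with small lateral force. Turning clockwise, which is positive about tool y.

Call:
drive_tool --pt "0 0 0 0 8 0 40" --pt "0 0 0 0 16 0 40" --pt "0 0 0 0 24 0 40" --pt "0 0 0 0 32 0 40" --pt "0 0 0 0 40 0 40"

```text
clock: 11.2
tcp_pos: [0.507, -0.2534, 0.093]
orientation: [-1.24, 1.155, -1.149]
contact_force: [1.8, 1.6, -2.0]
grip_width: 0.047
```

```bash
python3 go.py  .5066 -.2536 .093 -60
```

```text
row [0.2, 0.0, -0.4] [0.17, 64.37, -0.3] dist 0
t 11.2 p [ 0.507 -0.253  0.093] yaw 4.371956246806227 F [ 1.833  1.604 -2.021] g 0.04696419987564096 q [ 0.653  0.501 -0.38   1.91   0.249  0.778  0.213]
```

Call:
drive_tool --pt "0 0 0 0 8 0 40" --pt "0 0 0 0 16 0 40" --pt "0 0 0 0 24 0 40" --pt "0 0 0 0 32 0 40" --pt "0 0 0 0 40 0 40"

```text
clock: 11.7
tcp_pos: [0.5074, -0.2535, 0.093]
orientation: [-0.841, 1.657, -1.649]
contact_force: [2.4, 1.5, -4.1]
grip_width: 0.0468
```

Call:
drive_tool --pt "0 0 0 0 8 0 40" --pt "0 0 0 0 16 0 40" --pt "0 0 0 0 24 0 40" --pt "0 0 0 0 24 0 40"

```text
clock: 12.1
tcp_pos: [0.5076, -0.2537, 0.093]
orientation: [-0.514, 1.929, -1.922]
contact_force: [0.9, 1.7, -2.4]
grip_width: 0.0467
```

```bash
python3 go.py  .5066 -.2536 .093 -60; python3 bub.py e2 2>/dev/null
```

```text
row [0.8, 0.0, -0.6] [0.16, 0.05, -0.19] dist 1
t 12.1 p [ 0.508 -0.254  0.093] yaw -59.950783762105864 F [ 0.945  1.747 -2.351] g 0.04673153529626626 q [ 0.44   0.475 -0.107  1.926  0.066  0.745 -0.75 ]
```

View pics/e2.png

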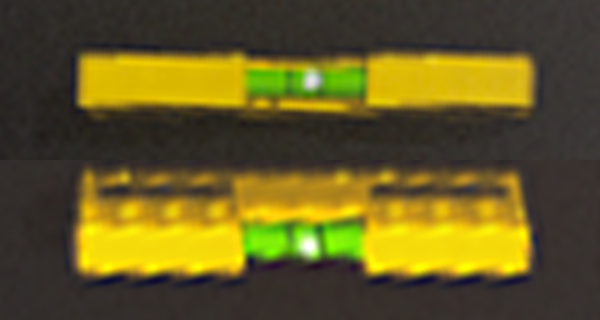

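The bubble is at column 312 (top) and 308 (scene), still moving. I'll let it settle and measure numerically.

```bash
cat > bm.py <<'E'
from bub import *
import sys
o=bubble(None,4)
cv2.imwrite(f'pics/{sys.argv[1]}.png',np.vstack([o['top'],o['scene']]).astype(np.uint8))
for n,(r0,r1) in {'top':(66,96),'scene':(58,100)}.items():
    w=o[n][r0:r1]; B,G,Rr=w[...,0],w[...,1],w[...,2]
    # whiteness = blue channel (green/yellow have little blue), inside window columns
    wh=np.clip(np.minimum(B,Rr)-70,0,None)[:,248:362]
    xs=np.arange(248,362); c=(wh.sum(0)*xs).sum()/wh.sum()
    pk=wh.sum(0); 
    ymask=(o[n][60:100,:,2].mean(0)>130)
    ye=np.nonzero(ymask)[0]
    # green window: G-R
    gm=np.nonzero((G-Rr).max(0)>50)[0]
    print(n,'centroid',c,'peak',248+pk.argmax(),'yellow ends',ye.min(),ye.max(),(ye.min()+ye.max())/2,'green',gm.min(),gm.max(),(gm.min()+gm.max())/2)
print(r.get_obs()['clock'])
E
echo
```

Call:
drive_tool --pt "0 0 0 0 0 0 40" --pt "0 0 0 0 0 0 40" --pt "0 0 0 0 0 0 40" --pt "0 0 0 0 0 0 40" --pt "0 0 0 0 0 0 40"

```text
clock: 12.8
tcp_pos: [0.5076, -0.2537, 0.093]
orientation: [-0.518, 1.927, -1.919]
contact_force: [1.5, 2.3, -3.1]
grip_width: 0.0468
```

Call:
drive_tool --pt "0 0 0 0 0 0 40" --pt "0 0 0 0 0 0 40" --pt "0 0 0 0 0 0 40" --pt "0 0 0 0 0 0 40" --pt "0 0 0 0 0 0 40"

```text
clock: 13.3
tcp_pos: [0.5076, -0.2538, 0.093]
orientation: [-0.518, 1.927, -1.919]
contact_force: [0.4, 2.7, -4.0]
grip_width: 0.047
```

```bash
python3 bm.py e3
```

```text
top centroid 306.77565033809293 peak 306 yellow ends 79 532 305.5 green 248 364 306.0
scene centroid 303.412233054321 peak 304 yellow ends 76 530 303.0 green 243 362 302.5
13.7
```

View pics/e3.png

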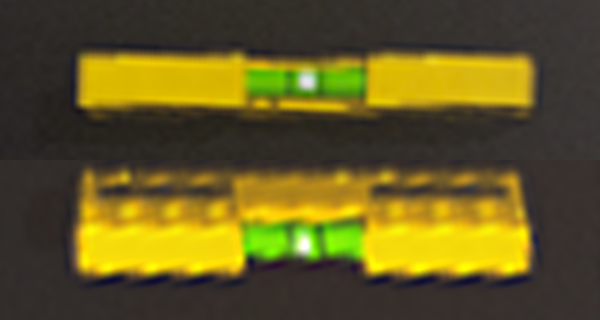

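Both views put the bubble within about 0.6 mm of centre, and both black lines are visible either side of it (about 290 and 320). Releasing the knob and rechecking.

Call:
drive_tool --pt "0 0 0 0 0 0 60" --pt "0 0 0 0 0 0 78" --pt "0 0 0 0 0 0 78" --pt "0 0 0 0 0 0 78" --pt "0 0 0 0 0 0 78"

```text
clock: 14.2
tcp_pos: [0.5074, -0.2539, 0.0931]
orientation: [-0.518, 1.927, -1.919]
contact_force: [0.8, 0.2, -0.1]
grip_width: 0.0781
```

Call:
drive_tool --pt "0 -30 0 0 0 0 78" --pt "0 -70 0 0 0 0 78" --pt "0 -110 0 0 0 0 78" --pt "0 -140 0 0 0 0 78" --pt "0 -140 0 0 0 0 78"

```text
clock: 14.7
tcp_pos: [0.5098, -0.2556, 0.238]
orientation: [-0.51, 1.92, -1.922]
contact_force: [-0.0, -0.1, 0.5]
grip_width: 0.0779
```

Call:
drive_tool --pt "0 0 0 0 0 0 78" --pt "0 0 0 0 0 0 78" --pt "0 0 0 0 0 0 78" --pt "0 0 0 0 0 0 78" --pt "0 0 0 0 0 0 78"

```text
clock: 15.2
tcp_pos: [0.5094, -0.2554, 0.2372]
orientation: [-0.511, 1.921, -1.921]
contact_force: [-0.2, -0.0, 0.6]
grip_width: 0.0782
```

```bash
python3 bm.py e4;python3 go.py  .515 -.014 .23 -92.25
```

```text
top centroid 306.7821494188569 peak 306 yellow ends 79 532 305.5 green 248 364 306.0
scene centroid 303.3898499601476 peak 304 yellow ends 76 530 303.0 green 243 362 302.5
15.6
row [-126.1, 8.4, -206.1] [-0.06, 32.5, -0.55] dist 242
t 15.6 p [ 0.51  -0.256  0.238] yaw -59.75383867394485 F [ 0.193  0.172 -0.135] g 0.07801613198021201 q [ 0.452  0.299 -0.116  1.803  0.035  1.033 -0.719]
```

View pics/e4.png

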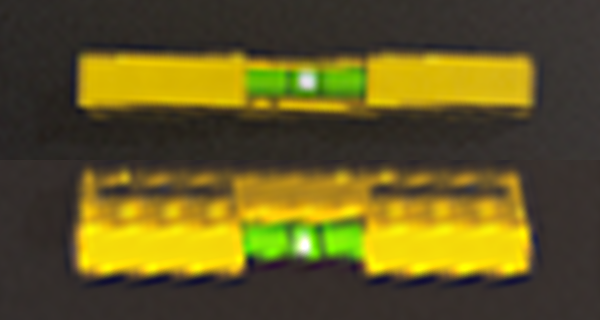

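Unchanged after release, so the bubble is centred. Next I'll turn the open jaws along the level so the two fingertips straddle the window and press both end blocks.

Call:
drive_tool --pt "-126 8 -204 0 32.5 -0.5 85" --pt "-126 8 -204 0 32.5 -0.5 85" --pt "-126 8 -204 0 32.5 -0.5 85" --pt "-126 8 -204 0 32.5 -0.5 85" --pt "-126 8 -204 0 32.5 -0.5 85"

```text
clock: 16.1
tcp_pos: [0.5158, -0.0233, 0.2309]
orientation: [-0.051, -2.198, 2.201]
contact_force: [0.7, 0.8, -0.4]
grip_width: 0.0848
```

```bash
python3 go.py  .515 -.012 .175 -92.25
```

```text
row [1.4, 55.9, -11.4] [-0.06, -0.32, -0.1] dist 57
t 16.1 p [ 0.516 -0.023  0.231] yaw -92.56613908355419 F [ 0.685  0.758 -0.421] g 0.08479847196878927 q [ 0.062  0.224 -0.161  1.924  0.044  0.996 -1.734]
```

Call:
drive_tool --pt "1 30 -8 0 0 0 85" --pt "1 50 -11 0 0 0 85" --pt "1 56 -11 0 0 0 85" --pt "1 56 -11 0 0 0 85"

```text
clock: 16.5
tcp_pos: [0.515, -0.0128, 0.1744]
orientation: [-0.05, -2.197, 2.2]
contact_force: [0.4, -0.3, 0.1]
grip_width: 0.0852
```

```bash
python3 go.py  .515 -.012 .15 -92.25;  python3 -c "
from h import *
for n in('top','scene'):
    f=grab(n); c=proj(f,[.515,-.012,.15])[0].astype(int); i=f['frame'][max(0,c[1]-60):c[1]+60,max(0,c[0]-80):c[0]+80]
    cv2.imwrite('pics/k_'+n+'.png',cv2.resize(i,None,fx=4,fy=4,interpolation=2))
"
```

```text
row [-0.0, 24.4, -0.8] [-0.08, -0.34, -0.01] dist 24
t 16.5 p [ 0.515 -0.013  0.174] yaw -92.58524429715486 F [ 0.43  -0.299  0.064] g 0.0851573734471209 q [ 0.042  0.29  -0.165  1.983  0.063  0.874 -1.773]
```

View pics/k_scene.png

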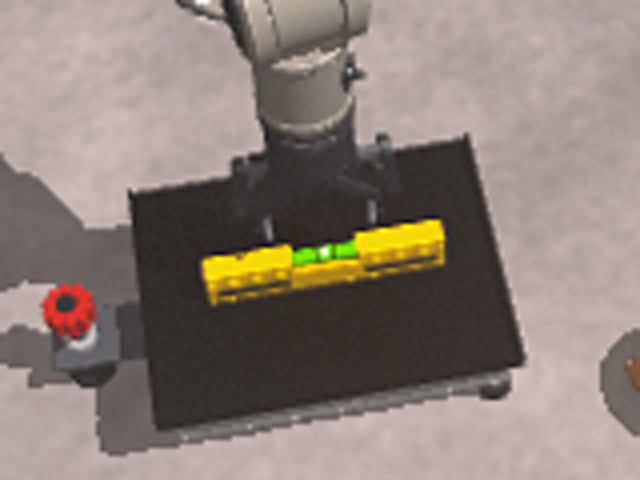

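View pics/k_top.png

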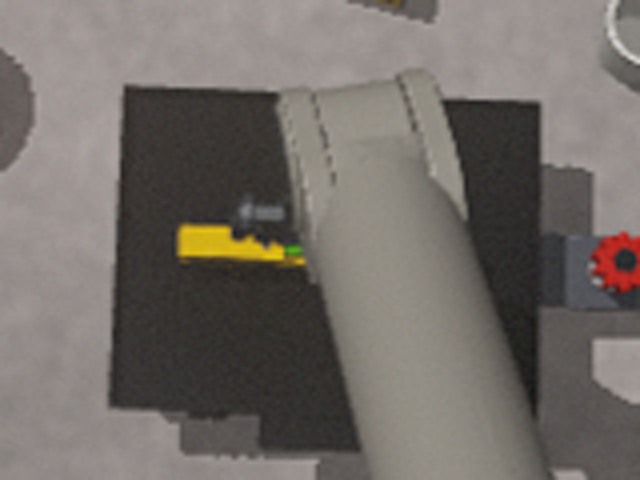

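The fingers straddle the window and sit over both end blocks, at (268,225) and (372,210) in the scene crop; the bubble stays visible. Lowering with force checks.

Call:
drive_tool --pt "0 12 0 0 0 0 85" --pt "0 22 0 0 0 0 85" --pt "0 24 0 0 0 0 85" --pt "0 24 0 0 0 0 85"

```text
clock: 17.0
tcp_pos: [0.5157, -0.0132, 0.1511]
orientation: [-0.053, -2.197, 2.2]
contact_force: [-0.4, 0.0, 0.6]
grip_width: 0.085
```

Call:
drive_tool --pt "0 2 0 0 0 0 85" --pt "0 4 0 0 0 0 85" --pt "0 4 0 0 0 0 85"

```text
clock: 17.3
tcp_pos: [0.5156, -0.0132, 0.147]
orientation: [-0.052, -2.197, 2.2]
contact_force: [-0.3, 0.0, -0.6]
grip_width: 0.0853
```

Call:
drive_tool --pt "0 2 0 0 0 0 85" --pt "0 4 0 0 0 0 85" --pt "0 4 0 0 0 0 85"

```text
clock: 17.6
tcp_pos: [0.5154, -0.0132, 0.1426]
orientation: [-0.052, -2.197, 2.2]
contact_force: [-0.1, 0.3, -0.1]
grip_width: 0.0848
```

Call:
drive_tool --pt "0 2 0 0 0 0 85" --pt "0 4 0 0 0 0 85" --pt "0 6 0 0 0 0 85" --pt "0 6 0 0 0 0 85"

```text
clock: 18.0
tcp_pos: [0.5152, -0.0132, 0.1363]
orientation: [-0.051, -2.197, 2.2]
contact_force: [-0.5, -0.6, 0.8]
grip_width: 0.0847
```

Call:
drive_tool --pt "0 1 0 0 0 0 85" --pt "0 2 0 0 0 0 85" --pt "0 2 0 0 0 0 85"

```text
clock: 18.3
tcp_pos: [0.5151, -0.0132, 0.1342]
orientation: [-0.051, -2.197, 2.2]
contact_force: [0.3, -0.1, 0.6]
grip_width: 0.0855
```

Call:
drive_tool --pt "0 1 0 0 0 0 85" --pt "0 2 0 0 0 0 85" --pt "0 2 0 0 0 0 85"

```text
clock: 18.6
tcp_pos: [0.515, -0.0133, 0.132]
orientation: [-0.051, -2.197, 2.2]
contact_force: [0.1, -0.1, -0.6]
grip_width: 0.0852
```

Call:
drive_tool --pt "0 1 0 0 0 0 85" --pt "0 1 0 0 0 0 85"

```text
clock: 18.8
tcp_pos: [0.5151, -0.0133, 0.1311]
orientation: [-0.051, -2.197, 2.2]
contact_force: [-0.1, 0.4, 0.9]
grip_width: 0.0852
```

Call:
drive_tool --pt "0 1 0 0 0 0 85" --pt "0 1 0 0 0 0 85"

```text
clock: 19.0
tcp_pos: [0.5152, -0.0133, 0.131]
orientation: [-0.051, -2.197, 2.2]
contact_force: [-2.2, -0.8, 10.2]
grip_width: 0.0848
```

```bash
python3 go.py  .515 -.012 .13 -92.25;  python3 -c "
from h import *
for n in('scene',):
    f=grab(n); c=proj(f,[.515,-.012,.15])[0].astype(int); i=f['frame'][max(0,c[1]-60):c[1]+60,max(0,c[0]-80):c[0]+80]
    cv2.imwrite('pics/l_'+n+'.png',cv2.resize(i,None,fx=4,fy=4,interpolation=2))
"
```

```text
row [0.3, 1.0, -1.2] [-0.08, -0.39, -0.03] dist 2
t 19.0 p [ 0.515 -0.013  0.131] yaw -92.63999540718538 F [-2.242 -0.797 10.163] g 0.08479816236277475 q [ 0.037  0.35  -0.161  2.019  0.08   0.779 -1.788]
```

View pics/l_scene.png

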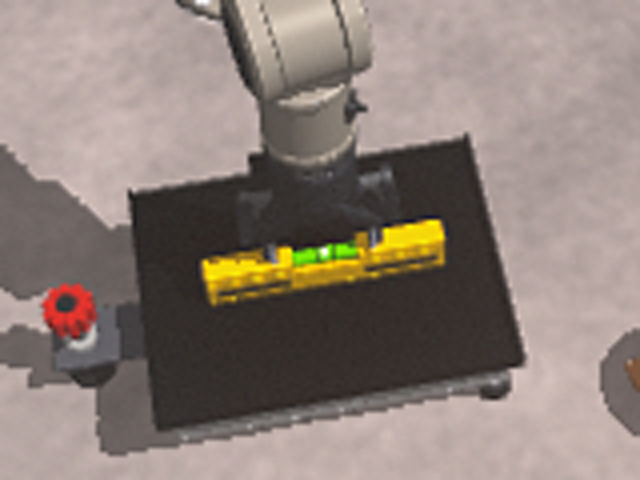

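Both fingertips rest on the end blocks at 10 N. I'll let it settle using camera time, which holds the target, and recheck bubble and force.

```bash
python3 - <<'E'
from h import *
for i in range(24):
    grab('top')
    if i%4==3: o=r.get_obs();print(o['clock'],o['contact_force'].round(1),o['moment'].round(2),o['tcp_pos'][2].round(5))
E
python3 bm.py m1; python3 -c "
from h import *
print(r.get_obs()['contact_force'])"
```

```text
19.25 [-3.2 -0.7  9.9] [0.35 0.71 0.19] 0.13106
19.45 [-3.1 -1.5  9.5] [0.29 0.73 0.13] 0.13105
19.65 [-3.6 -1.6  9.4] [0.25 0.7  0.17] 0.13107
19.85 [-3.5 -1.3  9.5] [0.29 0.7  0.17] 0.13104
20.05 [-3.1 -0.1 10.2] [0.41 0.74 0.18] 0.13104
20.25 [-4.1 -1.5  8.1] [0.32 0.73 0.21] 0.13106
[-3.85426005 -1.19748019  9.36883399]Traceback (most recent call last):
  File "bm.py", line 15, in <module>
    print(n,'centroid',c,'peak',248+pk.argmax(),'yellow ends',ye.min(),ye.max(),(ye.min()+ye.max())/2,'green',gm.min(),gm.max(),(gm.min()+gm.max())/2)
                                                                                                              ~~~~~~^^
    return umr_minimum(a, axis, None, out, keepdims, initial, where)
ValueError: zero-size array to reduction operation minimum which has no identity
```

View pics/m1.png

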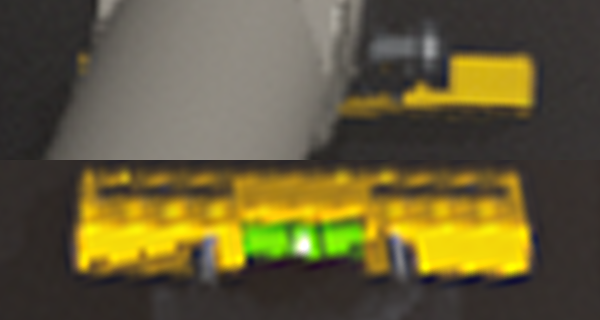

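The top view is blocked by the arm. The scene view shows the bubble unchanged at about column 303, with the window midpoint at 302.5. The force is steady at about 9.4 N, so with the level's weight roughly 13.5 N bears on the plate. Handing in.

```bash
python3 -c "
from h import *
print(r.hand_in())
o=r.get_obs();print(o['clock'],o['contact_force'])"
```

```text
the job is handed in; nothing more can be done
None
the job is handed in; nothing more can be done
```

I laid the yellow level nearest the robot's base along the middle of the plate and let go of it. I then turned the red knob about 105° (1.83 rad) clockwise and let go of that too. I handed the job in at about 20.5 s of the 70 s, still pressing on the level with the open fingers either side of its window. No verdict was reported.

**Bubble before pressing:** after the knob was released, both cameras put the bubble about 0.2–0.6 mm from centre, against the ±2 mm allowed.

**Under load:** the push held at 8–10 N (about 9.4 N at the last reading), so roughly 13.5 N bears on the plate with the level's weight. The bubble stayed at about column 303 in the scene view, with the window's middle at 302.5.

**Checks that failed or were not made:**
- In the final check the arm hid the vial from the top camera, so the measuring script stopped with an error. The bubble under load is my reading of the scene picture alone.
- A sideways force of about 4 N was present during the push, and the level did not visibly move.
- I did not measure the bowl, trivet, cup and tin again at the end. The arm stayed clear of them, and I saw no sign of contact.

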